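Load the warming blocks in order of jar width

ROBOT

A 6-joint arm with a two-finger parallel gripper is mounted at the origin on the work surface. World frame = base frame: x ahead of the robot, y to its left, z up, the work surface at z = 0. Lengths are in m, angles in degrees, forces in N, time in s.
With the tool pointing down it reaches from about 0.375 to 0.975 m from the base axis. Payload 3.8 kg.
Tool frame: the origin (TCP) lies at the very end of the fingers, on their centre line; the grasp point (between the pads) lies 19 mm behind it (manip.grip_depth is the z of the grasp point in the tool frame, in m); z points along the fingers, y is the line along which they close (so a half turn about z gives the same grasp; the last joint's range is limited). The gripper opens to 85 mm and grips with 20 to 120 N. Pads are 22 mm wide; open, the fingers measure 114 mm over their backs; the gripper's body (76 mm by 85 mm) begins 54 mm behind the grasp point. The pads swing forward as they close: fully open they stand 13 mm farther back than shut.
Start: joints at [65.266, 15.12, 91.902, -0, 72.978, -2.114], TCP at [0.26, 0.623, 0.231] pointing down, gripper open.
Joint ranges: [-150.88, 150.88], [-54.13, 125.18], [17.81, 147.31], [-75.09, 255.09], [0, 152.58], [-146.25, 146.25]. Speed limits (degrees/s): [147.25, 147.25, 180, 180, 180, 180].

INTERFACE

Orientations are given as a 3x3 rotation matrix whose columns are the frame's x, y, z axes.
In Python, from bench import manip gives the robot as it stands. The module is installed in compiled form; this text tells all that it offers.
- The arm moves only by the tool carry_out, never from a script. Its argument "plan" is a list of rows, each an object with "fingers": the finger opening in mm, from 0 to 85.4; "linear": the shift along the world's x, y, z in mm, a list of three; "dr": the turn, a rotation vector about the world's x, y, z in degrees, a list of three. A call has exactly 10 rows; each row is the pose to reach, as a shift and turn from the pose commanded when the call began; what a row does not reach only later rows make up. A row lasts 1/12 s, in which the tool goes at most 41.7 mm and 7.16 degrees, less where a joint would pass 70% of its speed; a pose out of reach is approached as far as the arm can. A call with a gripper value outside its range is refused whole. The fingers move at their own pace and stop on an object; the grip force is fixed at half the most. Time passes only in rows, so rows that repeat a pose let the fingers close, or fill a call up. It gives the time, the measured TCP pose, the force, the opening and the grip force at its end, in the units of the state.
- manip.state(): the state, without advancing time (a new reading comes with each control period).
- manip.get_image(name): name is "scene" or "top"; returns a dict with "frame" (400x640x3 uint8, red, green, blue), "mtx" (3x3 intrinsics, pixels), "distortion" ([k1, k2, p1, p2, k3] as OpenCV has them; the pictures are not rectified), "world_from_camera" (4x4, takes a point from camera to world coordinates). Camera axes: x right, y up, looking along -z (the intrinsics and any distortion apply to the point x, -y, -z); pixel columns grow to the right and rows downward; lengths in m; the calibration is good to about 2 mm. A picture is of the moment at which its call begins. There is no depth.
- manip.close_job(): hands the job in; it is judged then, once.
The state is a dict: "t": time; "joint_positions": joint angles; "qd": joint speeds; "tau": joint torques, N m; "tool_pos": TCP position; "orientation": TCP orientation; "wrist_force": force on the tool from outside, world axes, zero at the start; "wrist_torque": the same for the moment, N m; "gripper_width": finger opening in m; "finger_force": force on a finger pad.
Only numpy, scipy, OpenCV 4.12 (cv2) and the standard library are available. Lean on these libraries where they do the work, as an engineer would, in place of code of your own. Each camera call takes 0.05 s, during which the arm holds its last target. There are 200 camera calls.

TASK

Stand each of the four black-capped amber jars upright in the well of its own warming block: the widest jar in the widest well, and so on down to the narrowest jar in the narrowest well. Load the widest first, since it takes longest to warm, and go on in order of width, narrowest last. Keep the jars upright throughout, let each sit fully down on the floor of its well, and leave the steel beaker and the white mortar where they stand.

Things in the scene. Friction and masses are not known exactly. Their poses are not given: they have to be found in the camera images.
- jar_a_mid (a point): the widest of four jars: upright round amber glass jar with a paper label and a black screw cap, loose, 54 mm in diameter and 68 mm tall, straight sides up to 48 mm; this point is its centre, half-way up (34 mm above its underside); z is up along the jar
- jar_b_mid (a point): the second widest of four jars: upright round amber glass jar with a paper label and a black screw cap, loose, 44 mm in diameter and 70 mm tall, straight sides up to 50 mm; this point is its centre, half-way up (35 mm above its underside); z is up along the jar
- jar_c_mid (a point): the second narrowest of four jars: upright round amber glass jar with a paper label and a black screw cap, loose, 34 mm in diameter and 72 mm tall, straight sides up to 52 mm; this point is its centre, half-way up (36 mm above its underside); z is up along the jar
- jar_d_mid (a point): the narrowest of four jars: upright round amber glass jar with a paper label and a black screw cap, loose, 24 mm in diameter and 74 mm tall, straight sides up to 54 mm; this point is its centre, half-way up (37 mm above its underside); z is up along the jar
- block_a: the warming block with the widest well: square aluminium block on a black foot, fixed to the bench, 94 x 94 mm and 30 mm high, with one round well in the middle of its top, 70 mm in diameter and 10 mm deep (the well's floor is 20 mm above the bench); origin at the centre of the underside, on the bench, z up, x and y along its sides
- block_b: the warming block with the second widest well: square aluminium block on a black foot, fixed to the bench, 84 x 84 mm and 30 mm high, with one round well in the middle of its top, 60 mm in diameter and 10 mm deep (the well's floor is 20 mm above the bench); origin at the centre of the underside, on the bench, z up, x and y along its sides
- block_c: the warming block with the second narrowest well: square aluminium block on a black foot, fixed to the bench, 74 x 74 mm and 30 mm high, with one round well in the middle of its top, 50 mm in diameter and 10 mm deep (the well's floor is 20 mm above the bench); origin at the centre of the underside, on the bench, z up, x and y along its sides
- block_d: the warming block with the narrowest well: square aluminium block on a black foot, fixed to the bench, 64 x 64 mm and 30 mm high, with one round well in the middle of its top, 40 mm in diameter and 10 mm deep (the well's floor is 20 mm above the bench); origin at the centre of the underside, on the bench, z up, x and y along its sides
- beaker: bystander: open steel beaker, loose, 60 mm across the rim and 75 mm tall; origin at the centre of its underside
- mortar: bystander: open white ceramic bowl (a mortar), loose, 80 mm across the rim and 45 mm tall; origin at the centre of its underside

How it is judged:
By the outcome, as a careful person would: the job done as asked, in the order asked, and still so for the second after the job is handed in, with the robot touching nothing.
It also fails if it takes over 109 s, if anything falls off the work surface, if the arm or the gripper's body presses on something with over 40 N, if the wrist force passes 120 N, or if a joint passes its speed limit or range.

## Working session

There is one attempt and no reset: what is moved stays moved. The work goes in short steps, Python scripts to look and compute and a tool call to move; the robot and the scene stay as the last step left them, time stands still between calls to the robot, and variables do not carry over. Pictures are saved under pics/ and viewed, at most 14 in all, crops included, and the job is handed in when it is done.

Besides the shell and the picture viewer there is one more tool, called by a JSON object that holds its "op" and its "data", one argument or row to a line. carry_out: Moves the arm, as the interface text tells. Its arguments: {"type":"object","properties":{"plan":{"type":"array"}},"required":["plan"]}

```bash
mkdir -p pics; cat > h.py <<'E'
import numpy as np, cv2
from bench import manip
def ray(im,u,v):
    d=cv2.undistortPoints(np.array([[[u,v]]],float),np.array(im['mtx']),np.array(im['distortion']))[0,0]
    T=np.array(im['world_from_camera']);r=T[:3,:3]@np.array([d[0],-d[1],-1.]);return T[:3,3],r
def onz(im,u,v,z):
    o,r=ray(im,u,v);return o+r*(z-o[2])/r[2]
def proj(im,p):
    T=np.linalg.inv(np.array(im['world_from_camera']));c=T[:3,:3]@np.array(p)+T[:3,3]
    q,_=cv2.projectPoints(np.array([[c[0],-c[1],-c[2]]]),np.zeros(3),np.zeros(3),np.array(im['mtx']),np.array(im['distortion']));return q[0,0]
def snap(n,f): 
    im=manip.get_image(n);cv2.imwrite('pics/'+f,im['frame'][:,:,::-1]);return im
E
python3 - <<'E'
from h import *
for n in('scene','top'):
    im=snap(n,n+'1.png');print(n,np.round(im['world_from_camera'],3).tolist(),np.round(im['mtx'],1).tolist(),im['distortion'])
print(manip.state(),manip.grip_depth)
E
```

```text
scene [[-0.303, -0.542, 0.784, 1.302], [0.953, -0.18, 0.244, 0.242], [0.009, 0.821, 0.571, 0.622], [0.0, 0.0, 0.0, 1.0]] [[428.3, 0.0, 320.6], [0.0, 428.3, 198.3], [0.0, 0.0, 1.0]] [-0.10601451  0.          0.          0.          0.        ]
top [[0.029, 0.997, -0.072, 0.449], [-1.0, 0.029, -0.004, -0.018], [-0.002, 0.073, 0.997, 1.127], [0.0, 0.0, 0.0, 1.0]] [[433.9, 0.0, 318.1], [0.0, 433.9, 199.2], [0.0, 0.0, 1.0]] [0.01375983 0.         0.         0.         0.        ]
{'t': 0.1, 'joint_positions': array([ 6.52638600e+01,  1.51654735e+01,  9.19757857e+01,  1.25428000e-03,
        7.29780289e+01, -2.11407538e+00]), 'qd': array([ 0.02867696, -0.10160809, -0.19539347,  0.01267557, -0.03058649,
       -0.05467111]), 'tau': array([-5.41988593e-04, -5.16714978e+01, -3.68586946e+01, -7.09776668e-05,
        6.46276298e-03, -4.03620936e-05]), 'tool_pos': array([0.25934667, 0.62244866, 0.2300569 ]), 'orientation': array([[-9.23059640e-01,  3.84655832e-01, -8.90190336e-04],
       [ 3.84656850e-01,  9.23057726e-01, -1.88217669e-03],
       [ 9.77068268e-05, -2.07977915e-03, -9.99997832e-01]]), 'wrist_force': array([ 0.50973838, -0.61571031,  0.17964059]), 'wrist_torque': array([0.03231818, 0.02021591, 0.00539027]), 'finger_force': 0.0, 'gripper_width': 0.08564655957835454} -0.0187
```

View pics/scene1.png

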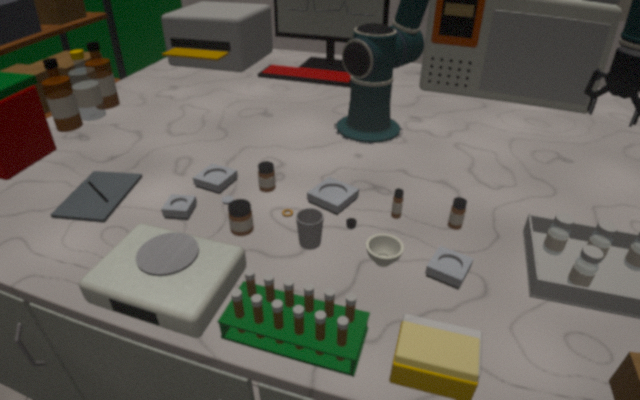

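View pics/top1.png

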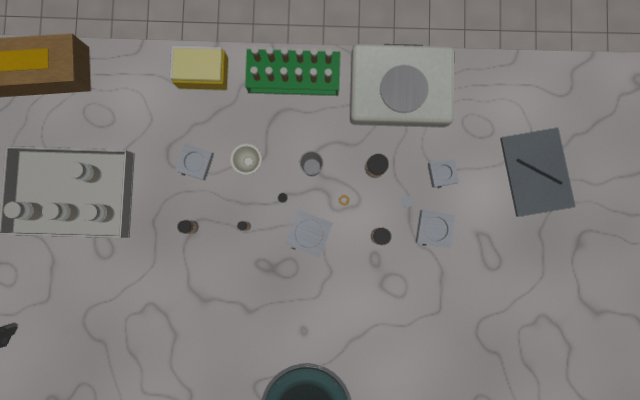

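The top view shows jars at about (377,164), (381,236), (187,226) and (243,225). The blocks are at about (196,162), (309,233), (435,230) and (443,173), the mortar at (246,159) and the beaker at (311,163). I'll measure these now.

```bash
python3 - <<'E'
from h import *
im=manip.get_image('top');f=im['frame'];hsv=cv2.cvtColor(f,cv2.COLOR_RGB2HSV)
c=f[140:265,165:470];c=cv2.convertScaleAbs(c,alpha=1.6);cv2.imwrite('pics/crop1.png',cv2.resize(c,None,fx=2.6,fy=2.6,interpolation=cv2.INTER_CUBIC)[:,:,::-1])
g=f.max(2);m=(g<42).astype(np.uint8);n,l,s,ce=cv2.connectedComponentsWithStats(m)
for i in range(1,n):
    if s[i,4]>25 and 165<ce[i][0]<470 and 140<ce[i][1]<265: 
        print('dark',s[i],ce[i].round(1),onz(im,*ce[i],.07).round(4), hsv[l==i].mean(0).round())
sc=manip.get_image('scene')
c=cv2.convertScaleAbs(sc['frame'][150:295,150:490],alpha=1.6);cv2.imwrite('pics/crop2.png',cv2.resize(c,None,fx=2.3,fy=2.3,interpolation=cv2.INTER_CUBIC)[:,:,::-1])
E
```

```text
(no output)
```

View pics/crop1.png

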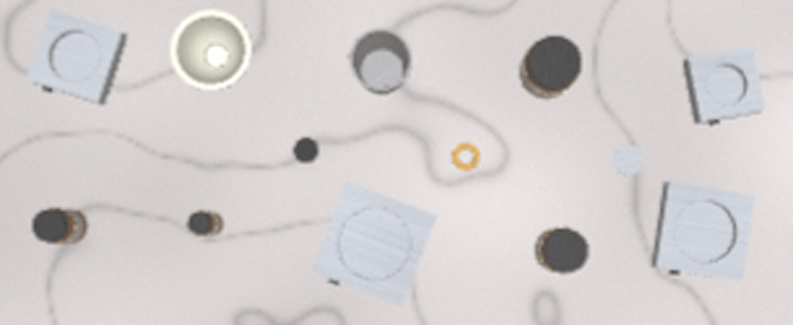

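View pics/crop2.png

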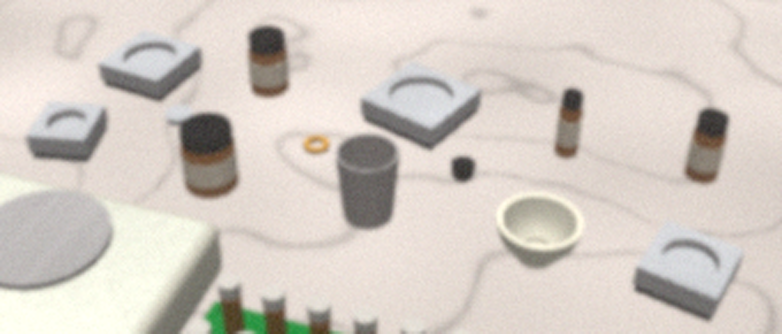

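The crops show the caps at about (552,62) for a, (562,250) for b, (52,226) for c and (204,222) for d. The bluish block tops are at about (375,243) for A, (704,230) for B, (75,57) for C and (725,86) for D. I'll mask them for positions.

```bash
cat > loc.py <<'E'
from h import *
def comps(m,a):
    n,l,s,ce=cv2.connectedComponentsWithStats(m.astype(np.uint8))
    return [(s[i,4],ce[i],l==i) for i in range(1,n) if s[i,4]>a and 165<ce[i][0]<470 and 140<ce[i][1]<265]
def run(im):
    f=cv2.GaussianBlur(im['frame'],(3,3),0).astype(int);R,G,B=f[...,0],f[...,1],f[...,2]
    print('caps');
    for a,c,l in comps((f.max(2)<70)&(R-B<12),20): print(a,c.round(1),f[l].mean(0).round(),onz(im,*c,.061).round(4))
    print('blocks')
    for a,c,l in comps((B-R>6)&(B>105),60):
        cn=max(cv2.findContours(l.astype(np.uint8),0,2)[0],key=cv2.contourArea);r=cv2.minAreaRect(cn)
        print(a,c.round(1),onz(im,*c,.03).round(4),'rect',np.round(r[0],1),np.round(r[1],1),round(r[2]),onz(im,*r[0],.03).round(4), 'size',(np.array(r[1])*1.097/433.9*1e3).round())
    print('bowl,beaker rims')
if __name__=='__main__':
    im=manip.get_image('top')
    f=im['frame']
    for u,v in[(309,233),(196,162),(377,164),(246,150),(311,155),(330,190)]: print(u,v,f[v,u])
    run(im)
    print('mortar',onz(im,246,158.5,.045),'beaker',onz(im,311.5,163,.07))
E
python3 loc.py
```

```text
309 233 [132 135 141]
196 162 [130 133 139]
377 164 [50 50 50]
246 150 [121 121 111]
311 155 [75 74 72]
330 190 [137 134 133]
caps
317 [377.3 163.9] [54. 53. 52.] [ 0.6184 -0.1575  0.061 ]
50 [282.3 197.4] [53. 52. 52.] [0.5286 0.0748 0.061 ]
124 [184.2 226.2] [52. 51. 50.] [0.4508 0.3125 0.061 ]
53 [241.6 225.3] [56. 54. 54.] [0.457  0.1721 0.061 ]
199 [381.6 236. ] [55. 54. 54.] [ 0.4409 -0.1713  0.061 ]
blocks
677 [193.9 161.5] [0.616 0.306 0.03 ] rect [193.4 161.3] [27.5 27.5] 18 [0.6165 0.3072 0.03  ] size [70. 70.]
502 [443.3 172.3] [ 0.6066 -0.3295  0.03  ] rect [443.9 171.8] [23.5 23.7] 79 [ 0.6078 -0.331   0.03  ] size [59. 60.]
74 [406.3 201. ] [ 0.5307 -0.2368  0.03  ] rect [406.5 201. ] [8. 9.] 90 [ 0.5307 -0.2373  0.03  ] size [20. 23.]
1245 [308.3 233.3] [0.442  0.0088 0.03  ] rect [308.4 233.3] [35.5 35.6] 21 [0.442  0.0084 0.03  ] size [90. 90.]
964 [435.2 228.5] [ 0.4633 -0.3103  0.03  ] rect [435.7 228.5] [32.3 31.7] 9 [ 0.4634 -0.3116  0.03  ] size [82. 80.]
bowl,beaker rims
mortar [0.62520021 0.17092965 0.045     ] beaker [0.6146223  0.00523364 0.07      ]
```

{"op": "carry_out", "data": {
  "plan": [
    {"fingers":85,"linear":[17,-37,0],"dr":[0,0,0]},
    {"fingers":85,"linear":[34,-74,0],"dr":[0,0,0]},
    {"fingers":85,"linear":[51,-111,0],"dr":[0,0,0]},
    {"fingers":85,"linear":[68,-148,0],"dr":[0,0,0]},
    {"fingers":85,"linear":[85,-185,0],"dr":[0,0,0]},
    {"fingers":85,"linear":[102,-222,0],"dr":[0,0,0]},
    {"fingers":85,"linear":[119,-259,0],"dr":[0,0,0]},
    {"fingers":85,"linear":[136,-296,0],"dr":[0,0,0]},
    {"fingers":85,"linear":[153,-333,0],"dr":[0,0,0]},
    {"fingers":85,"linear":[170,-370,0],"dr":[0,0,0]}
  ]
}}

```text
t: 1.08
tool_pos: [0.43, 0.2512, 0.2315]
orientation: [[-0.923, 0.384, 0.001], [0.384, 0.923, 0.0], [-0.0, 0.001, -1.0]]
wrist_force: [-0.1, 0.4, -0.2]
gripper_width: 0.0851
finger_force: 0.0
```

{"op": "carry_out", "data": {
  "plan": [
    {"fingers":85,"linear":[17,-37,0],"dr":[0,0,0]},
    {"fingers":85,"linear":[34,-74,0],"dr":[0,0,0]},
    {"fingers":85,"linear":[51,-111,0],"dr":[0,0,0]},
    {"fingers":85,"linear":[68,-148,0],"dr":[0,0,0]},
    {"fingers":85,"linear":[85,-185,0],"dr":[0,0,0]},
    {"fingers":85,"linear":[102,-222,0],"dr":[0,0,0]},
    {"fingers":85,"linear":[119,-259,0],"dr":[0,0,0]},
    {"fingers":85,"linear":[136,-296,0],"dr":[0,0,0]},
    {"fingers":85,"linear":[153,-333,0],"dr":[0,0,0]},
    {"fingers":85,"linear":[170,-370,0],"dr":[0,0,0]}
  ]
}}

```text
t: 1.92
tool_pos: [0.6, -0.119, 0.2313]
orientation: [[-0.923, 0.385, 0.0], [0.385, 0.923, 0.0], [-0.0, 0.0, -1.0]]
wrist_force: [1.0, 0.7, 0.8]
gripper_width: 0.085
finger_force: 0.0
```

{"op": "carry_out", "data": {
  "plan": [
    {"fingers":85,"linear":[9,-20,0],"dr":[0,0,0]},
    {"fingers":85,"linear":[18,-40,-10],"dr":[0,0,0]},
    {"fingers":85,"linear":[18,-40,-40],"dr":[0,0,0]},
    {"fingers":85,"linear":[18,-40,-70],"dr":[0,0,0]},
    {"fingers":85,"linear":[18,-40,-100],"dr":[0,0,0]},
    {"fingers":85,"linear":[18,-40,-120],"dr":[0,0,0]},
    {"fingers":85,"linear":[18,-40,-120],"dr":[0,0,0]},
    {"fingers":85,"linear":[18,-40,-120],"dr":[0,0,0]},
    {"fingers":85,"linear":[18,-40,-120],"dr":[0,0,0]},
    {"fingers":85,"linear":[18,-40,-120],"dr":[0,0,0]}
  ]
}}

```text
t: 2.75
tool_pos: [0.6194, -0.1574, 0.1139]
orientation: [[-0.923, 0.384, 0.004], [0.384, 0.923, -0.001], [-0.004, 0.0, -1.0]]
wrist_force: [-0.2, 1.1, -0.6]
gripper_width: 0.0853
finger_force: 0.0
```

```bash
python3 - <<'E'
from h import *
im=manip.get_image('scene');f=im['frame'].copy()
for (x,y,h,w) in[(.6184,-.1575,.068,.027),(.4409,-.1713,.07,.022),(.4508,.3125,.072,.017),(.457,.1721,.074,.012),(.442,.009,.03,.035),(.463,-.311,.03,.03),(.616,.3065,.03,.025),(.607,-.33,.03,.02)]:
    for z in(0,h) if h>.05 else (h,):
        p=[proj(im,(x+w*np.cos(t),y+w*np.sin(t),z)) for t in np.linspace(0,6.28,40)]
        cv2.polylines(f,[(np.array(p)*16).astype(np.int32)],True,(255,0,0),1,cv2.LINE_AA,4)
c=cv2.convertScaleAbs(f[150:295,150:490],alpha=1.6);cv2.imwrite('pics/ov.png',cv2.resize(c,None,fx=2.3,fy=2.3)[:,:,::-1])
E
```

```text
(no output)
```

View pics/ov.png

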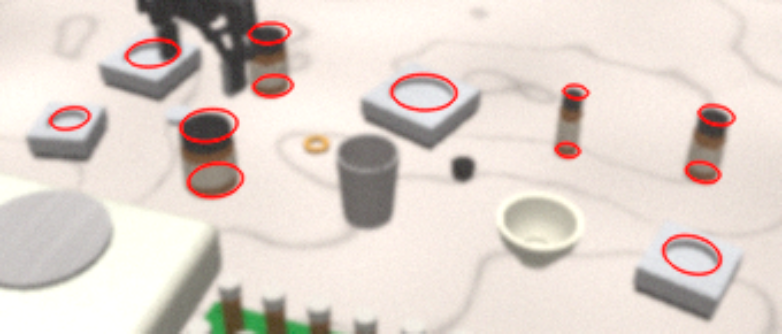

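The overlay circles line up with the jars and wells to within about 2–3 mm: jar a at (208,160), well A at (422,92), well C at (690,255). That is well inside the clearances, so I'll descend on jar a.

{"op": "carry_out", "data": {
  "plan": [
    {"fingers":85,"linear":[0,-2,-15],"dr":[0,0,0]},
    {"fingers":85,"linear":[0,-2,-30],"dr":[0,0,0]},
    {"fingers":85,"linear":[0,-2,-45],"dr":[0,0,0]},
    {"fingers":85,"linear":[0,-2,-60],"dr":[0,0,0]},
    {"fingers":85,"linear":[0,-2,-75],"dr":[0,0,0]},
    {"fingers":85,"linear":[0,-2,-88],"dr":[0,0,0]},
    {"fingers":85,"linear":[0,-2,-95],"dr":[0,0,0]},
    {"fingers":85,"linear":[0,-2,-95],"dr":[0,0,0]},
    {"fingers":70,"linear":[0,-2,-95],"dr":[0,0,0]},
    {"fingers":60,"linear":[0,-2,-95],"dr":[0,0,0]}
  ]
}}

```text
t: 3.63
tool_pos: [0.6186, -0.1592, 0.0175]
orientation: [[-0.923, 0.385, 0.002], [0.385, 0.923, -0.001], [-0.002, 0.0, -1.0]]
wrist_force: [-0.8, -0.0, 0.9]
gripper_width: 0.0632
finger_force: 0.0
```

{"op": "carry_out", "data": {
  "plan": [
    {"fingers":56,"linear":[0,0,0],"dr":[0,0,0]},
    {"fingers":52,"linear":[0,0,0],"dr":[0,0,0]},
    {"fingers":48,"linear":[0,0,0],"dr":[0,0,0]},
    {"fingers":40,"linear":[0,0,0],"dr":[0,0,0]},
    {"fingers":40,"linear":[0,0,0],"dr":[0,0,0]},
    {"fingers":40,"linear":[0,0,0],"dr":[0,0,0]},
    {"fingers":40,"linear":[0,0,0],"dr":[0,0,0]},
    {"fingers":40,"linear":[0,0,0],"dr":[0,0,0]},
    {"fingers":40,"linear":[0,0,0],"dr":[0,0,0]},
    {"fingers":40,"linear":[0,0,0],"dr":[0,0,0]}
  ]
}}

```text
t: 4.47
tool_pos: [0.6188, -0.1594, 0.018]
orientation: [[-0.923, 0.385, 0.002], [0.385, 0.923, -0.001], [-0.003, 0.0, -1.0]]
wrist_force: [-2.0, 0.2, 5.2]
gripper_width: 0.0524
finger_force: 62.1
```

{"op": "carry_out", "data": {
  "plan": [
    {"fingers":40,"linear":[0,0,8],"dr":[0,0,0]},
    {"fingers":40,"linear":[0,0,20],"dr":[0,0,0]},
    {"fingers":40,"linear":[0,0,35],"dr":[0,0,0]},
    {"fingers":40,"linear":[0,0,50],"dr":[0,0,0]},
    {"fingers":40,"linear":[-6,6,60],"dr":[0,0,0]},
    {"fingers":40,"linear":[-18,17,60],"dr":[0,0,0]},
    {"fingers":40,"linear":[-34,32,60],"dr":[0,0,0]},
    {"fingers":40,"linear":[-52,50,60],"dr":[0,0,0]},
    {"fingers":40,"linear":[-70,67,60],"dr":[0,0,0]},
    {"fingers":40,"linear":[-88,84,60],"dr":[0,0,0]}
  ]
}}

```text
t: 5.3
tool_pos: [0.528, -0.0738, 0.0766]
orientation: [[-0.923, 0.385, -0.0], [0.385, 0.923, 0.0], [0.0, 0.0, -1.0]]
wrist_force: [0.6, 0.8, -1.3]
gripper_width: 0.052
finger_force: 63.1
```

{"op": "carry_out", "data": {
  "plan": [
    {"fingers":40,"linear":[-18,17,0],"dr":[0,0,0]},
    {"fingers":40,"linear":[-36,34,0],"dr":[0,0,0]},
    {"fingers":40,"linear":[-54,51,0],"dr":[0,0,0]},
    {"fingers":40,"linear":[-70,67,0],"dr":[0,0,0]},
    {"fingers":40,"linear":[-80,77,0],"dr":[0,0,0]},
    {"fingers":40,"linear":[-88,84,0],"dr":[0,0,0]},
    {"fingers":40,"linear":[-88,84,-8],"dr":[0,0,0]},
    {"fingers":40,"linear":[-88,84,-18],"dr":[0,0,0]},
    {"fingers":40,"linear":[-88,84,-24],"dr":[0,0,0]},
    {"fingers":40,"linear":[-88,84,-24],"dr":[0,0,0]}
  ]
}}

```text
t: 6.13
tool_pos: [0.4407, 0.0086, 0.0503]
orientation: [[-0.923, 0.385, -0.003], [0.385, 0.923, -0.0], [0.003, -0.001, -1.0]]
wrist_force: [-0.3, -0.0, -2.6]
gripper_width: 0.0523
finger_force: 63.1
```

```bash
cat > view.py <<'E'
from h import *
import sys
n,u,v,o=sys.argv[1],int(sys.argv[2]),int(sys.argv[3]),sys.argv[4]
im=manip.get_image(n);c=cv2.convertScaleAbs(im['frame'][v:v+100,u:u+130],alpha=1.6)
cv2.imwrite('pics/'+o,cv2.resize(c,None,fx=5,fy=5,interpolation=cv2.INTER_CUBIC)[:,:,::-1])
E
python3 view.py scene 270 130 p1.png
```

```text
(no output)
```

View pics/p1.png

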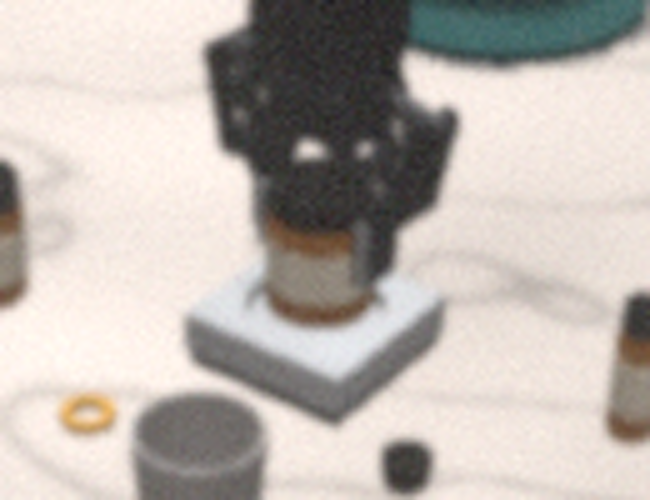

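The jar hangs upright over well A: it spans columns 265–372 and the well spans 245–385, so it is centred. I'll lower it.

{"op": "carry_out", "data": {
  "plan": [
    {"fingers":40,"linear":[0,0,-4],"dr":[0,0,0]},
    {"fingers":40,"linear":[0,0,-8],"dr":[0,0,0]},
    {"fingers":40,"linear":[0,0,-11],"dr":[0,0,0]},
    {"fingers":40,"linear":[0,0,-13],"dr":[0,0,0]},
    {"fingers":40,"linear":[0,0,-14],"dr":[0,0,0]},
    {"fingers":40,"linear":[0,0,-15],"dr":[0,0,0]},
    {"fingers":40,"linear":[0,0,-15],"dr":[0,0,0]},
    {"fingers":40,"linear":[0,0,-15],"dr":[0,0,0]},
    {"fingers":40,"linear":[0,0,-15],"dr":[0,0,0]},
    {"fingers":40,"linear":[0,0,-15],"dr":[0,0,0]}
  ]
}}

```text
t: 7.02
tool_pos: [0.4414, 0.009, 0.038]
orientation: [[-0.923, 0.385, -0.001], [0.385, 0.923, -0.0], [0.001, -0.0, -1.0]]
wrist_force: [-3.1, -0.6, 4.8]
gripper_width: 0.0524
finger_force: 63.9
```

{"op": "carry_out", "data": {
  "plan": [
    {"fingers":54,"linear":[0,0,0],"dr":[0,0,0]},
    {"fingers":58,"linear":[0,0,0],"dr":[0,0,0]},
    {"fingers":64,"linear":[0,0,0],"dr":[0,0,0]},
    {"fingers":72,"linear":[0,0,0],"dr":[0,0,0]},
    {"fingers":80,"linear":[0,0,0],"dr":[0,0,0]},
    {"fingers":85,"linear":[0,0,0],"dr":[0,0,0]},
    {"fingers":85,"linear":[0,0,10],"dr":[0,0,0]},
    {"fingers":85,"linear":[0,0,30],"dr":[0,0,0]},
    {"fingers":85,"linear":[0,0,55],"dr":[0,0,0]},
    {"fingers":85,"linear":[0,0,85],"dr":[0,0,0]}
  ]
}}

```text
t: 7.85
tool_pos: [0.4401, 0.0091, 0.1224]
orientation: [[-0.923, 0.385, -0.003], [0.385, 0.923, 0.0], [0.003, -0.001, -1.0]]
wrist_force: [-0.4, 0.1, 0.1]
gripper_width: 0.0851
finger_force: 0.0
```

{"op": "carry_out", "data": {
  "plan": [
    {"fingers":85,"linear":[0,-10,10],"dr":[0,0,0]},
    {"fingers":85,"linear":[0,-40,10],"dr":[0,0,0]},
    {"fingers":85,"linear":[0,-80,10],"dr":[0,0,0]},
    {"fingers":85,"linear":[0,-120,10],"dr":[0,0,0]},
    {"fingers":85,"linear":[0,-155,10],"dr":[0,0,0]},
    {"fingers":85,"linear":[0,-180,10],"dr":[0,0,0]},
    {"fingers":85,"linear":[0,-180,0],"dr":[0,0,0]},
    {"fingers":85,"linear":[0,-180,-20],"dr":[0,0,0]},
    {"fingers":85,"linear":[0,-180,-30],"dr":[0,0,0]},
    {"fingers":85,"linear":[0,-180,-30],"dr":[0,0,0]}
  ]
}}

```text
t: 8.68
tool_pos: [0.4388, -0.1697, 0.0893]
orientation: [[-0.923, 0.385, -0.006], [0.385, 0.923, 0.003], [0.006, 0.0, -1.0]]
wrist_force: [0.4, 0.5, -0.2]
gripper_width: 0.0845
finger_force: 0.0
```

```bash
python3 view.py scene 230 130 p2.png; python3 loc.py|tail -12
```

```text
359 [373.6 224.3] [53. 53. 53.] [ 0.4688 -0.1514  0.061 ]
122 [184.3 226.2] [55. 53. 53.] [0.4508 0.3122 0.061 ]
46 [241.7 225.2] [58. 56. 55.] [0.4573 0.1718 0.061 ]
308 [307.4 233.1] [58. 57. 57.] [0.4427 0.0103 0.061 ]
blocks
704 [193.8 161.3] [0.6165 0.3061 0.03  ] rect [193.3 161.1] [27.2 27.8] 18 [0.617  0.3075 0.03  ] size [69. 70.]
525 [443.5 172.2] [ 0.6067 -0.33    0.03  ] rect [443.8 171.9] [23.7 23.9] 79 [ 0.6075 -0.3308  0.03  ] size [60. 60.]
82 [406.3 201.1] [ 0.5305 -0.2368  0.03  ] rect [406.5 201. ] [9.2 9.2] 45 [ 0.5307 -0.2373  0.03  ] size [23. 23.]
783 [308.9 233.2] [0.4422 0.0074 0.03  ] rect [308.3 233.3] [35.8 35.8] 21 [0.442  0.0089 0.03  ] size [90. 91.]
263 [439.8 217.5] [ 0.4913 -0.3218  0.03  ] rect [437.2 218.4] [32.1 11.5] 9 [ 0.489  -0.3151  0.03  ] size [81. 29.]
bowl,beaker rims
mortar [0.62520021 0.17092965 0.045     ] beaker [0.6146223  0.00523364 0.07      ]
```

View pics/p2.png

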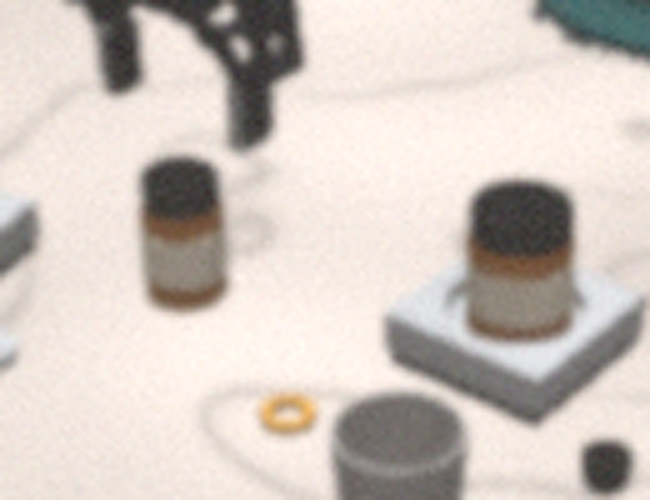

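Jar a stands upright in well A at (520,260) with its bottom below the rim. The open fingers hover beside and above jar b at (183,235), which is untouched. I'll go on to jar b.

{"op": "carry_out", "data": {
  "plan": [
    {"fingers":85,"linear":[0,0,-15],"dr":[0,0,0]},
    {"fingers":85,"linear":[0,0,-30],"dr":[0,0,0]},
    {"fingers":85,"linear":[0,0,-45],"dr":[0,0,0]},
    {"fingers":85,"linear":[0,0,-60],"dr":[0,0,0]},
    {"fingers":85,"linear":[0,0,-70],"dr":[0,0,0]},
    {"fingers":85,"linear":[0,0,-74],"dr":[0,0,0]},
    {"fingers":70,"linear":[0,0,-74],"dr":[0,0,0]},
    {"fingers":60,"linear":[0,0,-74],"dr":[0,0,0]},
    {"fingers":52,"linear":[0,0,-74],"dr":[0,0,0]},
    {"fingers":48,"linear":[0,0,-74],"dr":[0,0,0]}
  ]
}}

```text
t: 9.62
tool_pos: [0.4425, -0.1715, 0.0193]
orientation: [[-0.923, 0.384, 0.002], [0.384, 0.923, -0.001], [-0.002, -0.0, -1.0]]
wrist_force: [-0.1, -2.3, 1.2]
gripper_width: 0.0481
finger_force: 0.7
```

{"op": "carry_out", "data": {
  "plan": [
    {"fingers":45,"linear":[0,0,0],"dr":[0,0,0]},
    {"fingers":42,"linear":[0,0,0],"dr":[0,0,0]},
    {"fingers":38,"linear":[0,0,0],"dr":[0,0,0]},
    {"fingers":30,"linear":[0,0,0],"dr":[0,0,0]},
    {"fingers":30,"linear":[0,0,0],"dr":[0,0,0]},
    {"fingers":30,"linear":[0,0,0],"dr":[0,0,0]},
    {"fingers":30,"linear":[0,0,0],"dr":[0,0,0]},
    {"fingers":30,"linear":[0,0,0],"dr":[0,0,0]},
    {"fingers":30,"linear":[0,0,0],"dr":[0,0,0]},
    {"fingers":30,"linear":[0,0,0],"dr":[0,0,0]}
  ]
}}

```text
t: 10.45
tool_pos: [0.4425, -0.1716, 0.0196]
orientation: [[-0.923, 0.385, 0.002], [0.385, 0.923, -0.001], [-0.002, -0.0, -1.0]]
wrist_force: [-1.2, -1.6, 5.2]
gripper_width: 0.0423
finger_force: 60.0
```

{"op": "carry_out", "data": {
  "plan": [
    {"fingers":30,"linear":[0,0,8],"dr":[0,0,0]},
    {"fingers":30,"linear":[0,0,20],"dr":[0,0,0]},
    {"fingers":30,"linear":[0,0,35],"dr":[0,0,0]},
    {"fingers":30,"linear":[0,-5,48],"dr":[0,0,0]},
    {"fingers":30,"linear":[3,-18,55],"dr":[0,0,0]},
    {"fingers":30,"linear":[6,-36,55],"dr":[0,0,0]},
    {"fingers":30,"linear":[9,-56,55],"dr":[0,0,0]},
    {"fingers":30,"linear":[12,-76,55],"dr":[0,0,0]},
    {"fingers":30,"linear":[15,-96,55],"dr":[0,0,0]},
    {"fingers":30,"linear":[17,-114,55],"dr":[0,0,0]}
  ]
}}

```text
t: 11.28
tool_pos: [0.4588, -0.2868, 0.0734]
orientation: [[-0.923, 0.385, 0.0], [0.385, 0.923, -0.0], [-0.0, -0.0, -1.0]]
wrist_force: [0.5, -0.2, -0.8]
gripper_width: 0.0423
finger_force: 61.0
```

{"op": "carry_out", "data": {
  "plan": [
    {"fingers":30,"linear":[2,-14,0],"dr":[0,0,0]},
    {"fingers":30,"linear":[4,-22,0],"dr":[0,0,0]},
    {"fingers":30,"linear":[4,-26,0],"dr":[0,0,0]},
    {"fingers":30,"linear":[4,-26,0],"dr":[0,0,0]},
    {"fingers":30,"linear":[4,-26,-8],"dr":[0,0,0]},
    {"fingers":30,"linear":[4,-26,-16],"dr":[0,0,0]},
    {"fingers":30,"linear":[4,-26,-19],"dr":[0,0,0]},
    {"fingers":30,"linear":[4,-26,-19],"dr":[0,0,0]},
    {"fingers":30,"linear":[4,-26,-19],"dr":[0,0,0]},
    {"fingers":30,"linear":[4,-26,-19],"dr":[0,0,0]}
  ]
}}

```text
t: 12.12
tool_pos: [0.4627, -0.3106, 0.0542]
orientation: [[-0.923, 0.384, -0.0], [0.384, 0.923, 0.0], [0.0, 0.0, -1.0]]
wrist_force: [0.2, -0.1, -1.1]
gripper_width: 0.0426
finger_force: 61.0
```

```bash
python3 view.py scene 170 110 p3.png
```

```text
(no output)
```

View pics/p3.png

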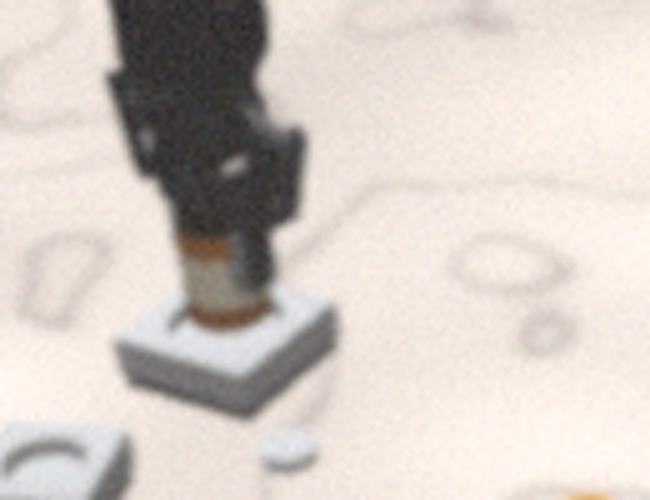

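Jar b hovers centred in well B: it spans columns 188–270 and the well 170–285. I'll lower and release it.

{"op": "carry_out", "data": {
  "plan": [
    {"fingers":30,"linear":[0,0,-4],"dr":[0,0,0]},
    {"fingers":30,"linear":[0,0,-8],"dr":[0,0,0]},
    {"fingers":30,"linear":[0,0,-11],"dr":[0,0,0]},
    {"fingers":30,"linear":[0,0,-13],"dr":[0,0,0]},
    {"fingers":30,"linear":[0,0,-14],"dr":[0,0,0]},
    {"fingers":30,"linear":[0,0,-15],"dr":[0,0,0]},
    {"fingers":30,"linear":[0,0,-15],"dr":[0,0,0]},
    {"fingers":30,"linear":[0,0,-15],"dr":[0,0,0]},
    {"fingers":30,"linear":[0,0,-15],"dr":[0,0,0]},
    {"fingers":30,"linear":[0,0,-15],"dr":[0,0,0]}
  ]
}}

```text
t: 13.0
tool_pos: [0.4624, -0.3108, 0.0397]
orientation: [[-0.923, 0.385, -0.001], [0.385, 0.923, 0.0], [0.001, 0.0, -1.0]]
wrist_force: [-3.1, 2.3, 6.5]
gripper_width: 0.0422
finger_force: 61.5
```

{"op": "carry_out", "data": {
  "plan": [
    {"fingers":44,"linear":[0,0,0],"dr":[0,0,0]},
    {"fingers":48,"linear":[0,0,0],"dr":[0,0,0]},
    {"fingers":54,"linear":[0,0,0],"dr":[0,0,0]},
    {"fingers":62,"linear":[0,0,0],"dr":[0,0,0]},
    {"fingers":70,"linear":[0,0,0],"dr":[0,0,0]},
    {"fingers":78,"linear":[0,0,0],"dr":[0,0,0]},
    {"fingers":78,"linear":[0,0,10],"dr":[0,0,0]},
    {"fingers":78,"linear":[0,0,35],"dr":[0,0,0]},
    {"fingers":78,"linear":[0,0,70],"dr":[0,0,0]},
    {"fingers":78,"linear":[0,0,110],"dr":[0,0,0]}
  ]
}}

```text
t: 13.83
tool_pos: [0.461, -0.3098, 0.1489]
orientation: [[-0.923, 0.385, -0.004], [0.385, 0.923, 0.003], [0.004, 0.001, -1.0]]
wrist_force: [0.8, -1.6, -0.3]
gripper_width: 0.0782
finger_force: 0.0
```

{"op": "carry_out", "data": {
  "plan": [
    {"fingers":78,"linear":[-1,30,10],"dr":[0,0,0]},
    {"fingers":78,"linear":[-2,65,10],"dr":[0,0,0]},
    {"fingers":78,"linear":[-3,100,10],"dr":[0,0,0]},
    {"fingers":78,"linear":[-4,135,10],"dr":[0,0,0]},
    {"fingers":78,"linear":[-5,170,10],"dr":[0,0,0]},
    {"fingers":78,"linear":[-6,205,10],"dr":[0,0,0]},
    {"fingers":78,"linear":[-7,240,10],"dr":[0,0,0]},
    {"fingers":78,"linear":[-8,275,10],"dr":[0,0,0]},
    {"fingers":78,"linear":[-9,310,10],"dr":[0,0,0]},
    {"fingers":78,"linear":[-10,345,10],"dr":[0,0,0]}
  ]
}}

```text
t: 14.67
tool_pos: [0.4525, 0.0357, 0.1603]
orientation: [[-0.923, 0.385, 0.002], [0.385, 0.923, 0.0], [-0.001, 0.001, -1.0]]
wrist_force: [1.5, 0.2, -0.5]
gripper_width: 0.0779
finger_force: 0.0
```

{"op": "carry_out", "data": {
  "plan": [
    {"fingers":78,"linear":[-1,35,0],"dr":[0,0,0]},
    {"fingers":78,"linear":[-2,70,0],"dr":[0,0,0]},
    {"fingers":78,"linear":[-2,105,0],"dr":[0,0,0]},
    {"fingers":78,"linear":[-2,140,0],"dr":[0,0,0]},
    {"fingers":78,"linear":[-2,175,0],"dr":[0,0,0]},
    {"fingers":78,"linear":[-2,210,0],"dr":[0,0,0]},
    {"fingers":78,"linear":[-2,240,0],"dr":[0,0,0]},
    {"fingers":78,"linear":[-2,265,0],"dr":[0,0,0]},
    {"fingers":78,"linear":[-2,278,0],"dr":[0,0,0]},
    {"fingers":78,"linear":[-2,278,0],"dr":[0,0,0]}
  ]
}}

```text
t: 15.5
tool_pos: [0.4507, 0.3145, 0.16]
orientation: [[-0.924, 0.382, 0.001], [0.382, 0.924, 0.001], [-0.0, 0.001, -1.0]]
wrist_force: [0.1, -0.3, 0.1]
gripper_width: 0.0781
finger_force: 0.0
```

```bash
python3 loc.py|sed -n 7,20p
```

```text
caps
48 [282.3 197.4] [55. 54. 54.] [0.5285 0.0749 0.061 ]
817 [167.7 229.3] [50. 49. 50.] [0.4422 0.3524 0.061 ]
220 [440.2 228.8] [55. 54. 54.] [ 0.4627 -0.3143  0.061 ]
46 [241.7 225.2] [58. 56. 55.] [0.4573 0.1718 0.061 ]
307 [307.4 233.1] [58. 57. 57.] [0.4427 0.0104 0.061 ]
blocks
698 [193.9 161.4] [0.6164 0.306  0.03  ] rect [193.3 161.1] [27.8 27.8] 18 [0.617  0.3075 0.03  ] size [70. 70.]
519 [443.4 172.2] [ 0.6068 -0.3298  0.03  ] rect [443.8 171.9] [24.2 23.8] 78 [ 0.6077 -0.3309  0.03  ] size [61. 60.]
75 [406.3 201.1] [ 0.5306 -0.2369  0.03  ] rect [406.5 201. ] [8. 9.] 90 [ 0.5307 -0.2373  0.03  ] size [20. 23.]
785 [309.  233.2] [0.4423 0.007  0.03  ] rect [308.4 233.2] [35.8 36.1] 21 [0.4423 0.0086 0.03  ] size [90. 91.]
571 [434.6 228.2] [ 0.4642 -0.3089  0.03  ] rect [435.7 228.5] [32.3 31.8] 9 [ 0.4634 -0.3118  0.03  ] size [82. 81.]
bowl,beaker rims
mortar [0.62520021 0.17092965 0.045     ] beaker [0.6146223  0.00523364 0.07      ]
```

{"op": "carry_out", "data": {
  "plan": [
    {"fingers":78,"linear":[0,0,-30],"dr":[0,0,0]},
    {"fingers":78,"linear":[0,0,-60],"dr":[0,0,0]},
    {"fingers":78,"linear":[0,0,-80],"dr":[0,0,0]},
    {"fingers":78,"linear":[0,0,-95],"dr":[0,0,0]},
    {"fingers":78,"linear":[0,0,-110],"dr":[0,0,0]},
    {"fingers":78,"linear":[0,0,-125],"dr":[0,0,0]},
    {"fingers":78,"linear":[0,0,-136],"dr":[0,0,0]},
    {"fingers":70,"linear":[0,0,-140],"dr":[0,0,0]},
    {"fingers":60,"linear":[0,0,-140],"dr":[0,0,0]},
    {"fingers":50,"linear":[0,0,-140],"dr":[0,0,0]}
  ]
}}

```text
t: 16.38
tool_pos: [0.451, 0.3117, 0.0197]
orientation: [[-0.923, 0.385, 0.0], [0.385, 0.923, 0.0], [-0.0, 0.0, -1.0]]
wrist_force: [-0.3, 0.6, 1.1]
gripper_width: 0.0503
finger_force: 0.0
```

{"op": "carry_out", "data": {
  "plan": [
    {"fingers":44,"linear":[0,0,0],"dr":[0,0,0]},
    {"fingers":39,"linear":[0,0,0],"dr":[0,0,0]},
    {"fingers":36,"linear":[0,0,0],"dr":[0,0,0]},
    {"fingers":33,"linear":[0,0,0],"dr":[0,0,0]},
    {"fingers":29,"linear":[0,0,0],"dr":[0,0,0]},
    {"fingers":22,"linear":[0,0,0],"dr":[0,0,0]},
    {"fingers":22,"linear":[0,0,0],"dr":[0,0,0]},
    {"fingers":22,"linear":[0,0,0],"dr":[0,0,0]},
    {"fingers":22,"linear":[0,0,0],"dr":[0,0,0]},
    {"fingers":22,"linear":[0,0,0],"dr":[0,0,0]}
  ]
}}

```text
t: 17.22
tool_pos: [0.4512, 0.3124, 0.0204]
orientation: [[-0.923, 0.384, 0.001], [0.384, 0.923, 0.0], [-0.001, 0.001, -1.0]]
wrist_force: [-1.8, -1.2, 5.9]
gripper_width: 0.0325
finger_force: 59.6
```

{"op": "carry_out", "data": {
  "plan": [
    {"fingers":22,"linear":[0,0,8],"dr":[0,0,0]},
    {"fingers":22,"linear":[0,0,20],"dr":[0,0,0]},
    {"fingers":22,"linear":[0,0,35],"dr":[0,0,0]},
    {"fingers":22,"linear":[5,0,48],"dr":[0,0,0]},
    {"fingers":22,"linear":[18,0,55],"dr":[0,0,0]},
    {"fingers":22,"linear":[36,-1,55],"dr":[0,0,0]},
    {"fingers":22,"linear":[58,-2,55],"dr":[0,0,0]},
    {"fingers":22,"linear":[80,-3,55],"dr":[0,0,0]},
    {"fingers":22,"linear":[102,-4,55],"dr":[0,0,0]},
    {"fingers":22,"linear":[124,-5,55],"dr":[0,0,0]}
  ]
}}

```text
t: 18.05
tool_pos: [0.5757, 0.3073, 0.0754]
orientation: [[-0.923, 0.384, 0.001], [0.384, 0.923, 0.001], [-0.0, 0.001, -1.0]]
wrist_force: [-0.3, 0.5, -0.5]
gripper_width: 0.0325
finger_force: 59.5
```

{"op": "carry_out", "data": {
  "plan": [
    {"fingers":22,"linear":[18,0,0],"dr":[0,0,0]},
    {"fingers":22,"linear":[32,0,0],"dr":[0,0,0]},
    {"fingers":22,"linear":[41,0,0],"dr":[0,0,0]},
    {"fingers":22,"linear":[41,0,0],"dr":[0,0,0]},
    {"fingers":22,"linear":[41,0,-8],"dr":[0,0,0]},
    {"fingers":22,"linear":[41,0,-16],"dr":[0,0,0]},
    {"fingers":22,"linear":[41,0,-19],"dr":[0,0,0]},
    {"fingers":22,"linear":[41,0,-19],"dr":[0,0,0]},
    {"fingers":22,"linear":[41,0,-19],"dr":[0,0,0]},
    {"fingers":22,"linear":[41,0,-19],"dr":[0,0,0]}
  ]
}}

```text
t: 18.88
tool_pos: [0.6152, 0.3072, 0.0552]
orientation: [[-0.923, 0.384, -0.0], [0.384, 0.923, -0.0], [0.0, -0.0, -1.0]]
wrist_force: [0.2, 0.8, -0.8]
gripper_width: 0.0324
finger_force: 59.5
```

```bash
python3 view.py scene 380 200 p4.png
```

```text
(no output)
```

View pics/p4.png

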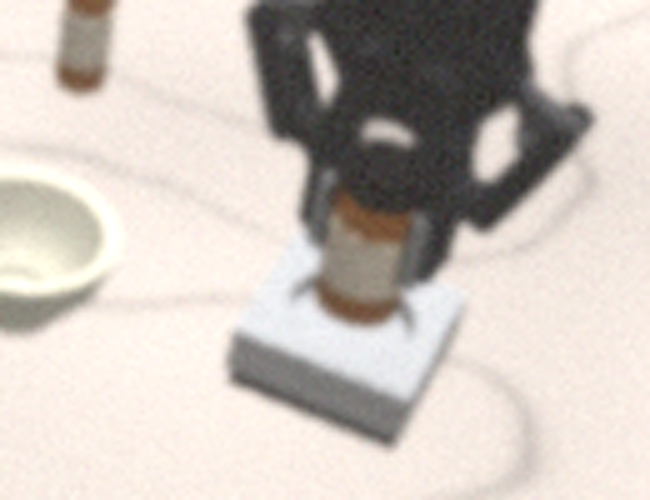

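Jar c hovers centred over well C: it spans columns 318–400 and the well 297–412. I'll lower it.

{"op": "carry_out", "data": {
  "plan": [
    {"fingers":22,"linear":[0,0,-4],"dr":[0,0,0]},
    {"fingers":22,"linear":[0,0,-8],"dr":[0,0,0]},
    {"fingers":22,"linear":[0,0,-11],"dr":[0,0,0]},
    {"fingers":22,"linear":[0,0,-13],"dr":[0,0,0]},
    {"fingers":22,"linear":[0,0,-14],"dr":[0,0,0]},
    {"fingers":22,"linear":[0,0,-15],"dr":[0,0,0]},
    {"fingers":22,"linear":[0,0,-15],"dr":[0,0,0]},
    {"fingers":22,"linear":[0,0,-15],"dr":[0,0,0]},
    {"fingers":22,"linear":[0,0,-15],"dr":[0,0,0]},
    {"fingers":22,"linear":[0,0,-15],"dr":[0,0,0]}
  ]
}}

```text
t: 19.77
tool_pos: [0.6157, 0.3071, 0.0405]
orientation: [[-0.923, 0.385, 0.0], [0.385, 0.923, 0.0], [-0.0, 0.0, -1.0]]
wrist_force: [-1.3, -0.5, 1.7]
gripper_width: 0.0323
finger_force: 59.7
```

{"op": "carry_out", "data": {
  "plan": [
    {"fingers":34,"linear":[0,0,0],"dr":[0,0,0]},
    {"fingers":38,"linear":[0,0,0],"dr":[0,0,0]},
    {"fingers":44,"linear":[0,0,0],"dr":[0,0,0]},
    {"fingers":52,"linear":[0,0,0],"dr":[0,0,0]},
    {"fingers":60,"linear":[0,0,0],"dr":[0,0,0]},
    {"fingers":65,"linear":[0,0,0],"dr":[0,0,0]},
    {"fingers":65,"linear":[0,0,10],"dr":[0,0,0]},
    {"fingers":65,"linear":[0,0,35],"dr":[0,0,0]},
    {"fingers":65,"linear":[0,0,70],"dr":[0,0,0]},
    {"fingers":65,"linear":[0,0,110],"dr":[0,0,0]}
  ]
}}

```text
t: 20.6
tool_pos: [0.6138, 0.3063, 0.1494]
orientation: [[-0.923, 0.385, -0.005], [0.385, 0.923, -0.002], [0.003, -0.004, -1.0]]
wrist_force: [0.5, -0.3, 0.3]
gripper_width: 0.065
finger_force: 0.0
```

{"op": "carry_out", "data": {
  "plan": [
    {"fingers":65,"linear":[-15,-13,0],"dr":[0,0,0]},
    {"fingers":65,"linear":[-40,-34,0],"dr":[0,0,0]},
    {"fingers":65,"linear":[-65,-56,0],"dr":[0,0,0]},
    {"fingers":65,"linear":[-90,-77,0],"dr":[0,0,0]},
    {"fingers":65,"linear":[-115,-98,0],"dr":[0,0,0]},
    {"fingers":65,"linear":[-140,-119,0],"dr":[0,0,0]},
    {"fingers":65,"linear":[-159,-135,0],"dr":[0,0,0]},
    {"fingers":65,"linear":[-159,-135,-15],"dr":[0,0,0]},
    {"fingers":65,"linear":[-159,-135,-35],"dr":[0,0,0]},
    {"fingers":65,"linear":[-159,-135,-45],"dr":[0,0,0]}
  ]
}}

```text
t: 21.43
tool_pos: [0.4558, 0.1715, 0.1048]
orientation: [[-0.923, 0.385, 0.0], [0.385, 0.923, -0.0], [-0.0, -0.0, -1.0]]
wrist_force: [-0.3, 0.3, -0.3]
gripper_width: 0.0652
finger_force: 0.0
```

{"op": "carry_out", "data": {
  "plan": [
    {"fingers":65,"linear":[0,0,-15],"dr":[0,0,0]},
    {"fingers":65,"linear":[0,0,-30],"dr":[0,0,0]},
    {"fingers":65,"linear":[0,0,-45],"dr":[0,0,0]},
    {"fingers":65,"linear":[0,0,-60],"dr":[0,0,0]},
    {"fingers":65,"linear":[0,0,-75],"dr":[0,0,0]},
    {"fingers":65,"linear":[0,0,-84],"dr":[0,0,0]},
    {"fingers":55,"linear":[0,0,-86],"dr":[0,0,0]},
    {"fingers":46,"linear":[0,0,-86],"dr":[0,0,0]},
    {"fingers":38,"linear":[0,0,-86],"dr":[0,0,0]},
    {"fingers":32,"linear":[0,0,-86],"dr":[0,0,0]}
  ]
}}

```text
t: 22.27
tool_pos: [0.4576, 0.1724, 0.0203]
orientation: [[-0.923, 0.385, 0.002], [0.385, 0.923, 0.001], [-0.001, 0.001, -1.0]]
wrist_force: [-0.2, 0.5, 0.0]
gripper_width: 0.0319
finger_force: 0.0
```

{"op": "carry_out", "data": {
  "plan": [
    {"fingers":29,"linear":[0,0,0],"dr":[0,0,0]},
    {"fingers":26,"linear":[0,0,0],"dr":[0,0,0]},
    {"fingers":23,"linear":[0,0,0],"dr":[0,0,0]},
    {"fingers":20,"linear":[0,0,0],"dr":[0,0,0]},
    {"fingers":12,"linear":[0,0,0],"dr":[0,0,0]},
    {"fingers":12,"linear":[0,0,0],"dr":[0,0,0]},
    {"fingers":12,"linear":[0,0,0],"dr":[0,0,0]},
    {"fingers":12,"linear":[0,0,0],"dr":[0,0,0]},
    {"fingers":12,"linear":[0,0,0],"dr":[0,0,0]},
    {"fingers":12,"linear":[0,0,0],"dr":[0,0,0]}
  ]
}}

```text
t: 23.1
tool_pos: [0.4573, 0.1723, 0.0202]
orientation: [[-0.923, 0.385, 0.001], [0.385, 0.923, 0.0], [-0.001, 0.001, -1.0]]
wrist_force: [-1.1, -0.5, 6.7]
gripper_width: 0.0227
finger_force: 58.6
```

{"op": "carry_out", "data": {
  "plan": [
    {"fingers":12,"linear":[0,0,6],"dr":[0,0,0]},
    {"fingers":12,"linear":[0,0,16],"dr":[0,0,0]},
    {"fingers":12,"linear":[0,0,32],"dr":[0,0,0]},
    {"fingers":12,"linear":[0,0,52],"dr":[0,0,0]},
    {"fingers":12,"linear":[0,0,74],"dr":[0,0,0]},
    {"fingers":12,"linear":[0,0,96],"dr":[0,0,0]},
    {"fingers":12,"linear":[0,0,115],"dr":[0,0,0]},
    {"fingers":12,"linear":[3,-10,125],"dr":[0,0,0]},
    {"fingers":12,"linear":[8,-27,130],"dr":[0,0,0]},
    {"fingers":12,"linear":[15,-50,130],"dr":[0,0,0]}
  ]
}}

```text
t: 23.93
tool_pos: [0.4727, 0.1221, 0.1514]
orientation: [[-0.924, 0.382, 0.003], [0.382, 0.924, 0.001], [-0.003, 0.002, -1.0]]
wrist_force: [0.5, -0.5, 0.5]
gripper_width: 0.0226
finger_force: 58.7
```

{"op": "carry_out", "data": {
  "plan": [
    {"fingers":12,"linear":[8,-26,0],"dr":[0,0,0]},
    {"fingers":12,"linear":[16,-52,0],"dr":[0,0,0]},
    {"fingers":12,"linear":[24,-78,0],"dr":[0,0,0]},
    {"fingers":12,"linear":[32,-104,0],"dr":[0,0,0]},
    {"fingers":12,"linear":[40,-130,0],"dr":[0,0,0]},
    {"fingers":12,"linear":[48,-156,0],"dr":[0,0,0]},
    {"fingers":12,"linear":[55,-182,0],"dr":[0,0,0]},
    {"fingers":12,"linear":[62,-208,0],"dr":[0,0,0]},
    {"fingers":12,"linear":[69,-234,0],"dr":[0,0,0]},
    {"fingers":12,"linear":[76,-260,0],"dr":[0,0,0]}
  ]
}}

```text
t: 24.77
tool_pos: [0.5471, -0.14, 0.149]
orientation: [[-0.923, 0.385, -0.001], [0.385, 0.923, 0.0], [0.001, -0.0, -1.0]]
wrist_force: [0.7, -0.5, -0.0]
gripper_width: 0.0226
finger_force: 58.7
```

{"op": "carry_out", "data": {
  "plan": [
    {"fingers":12,"linear":[8,-26,0],"dr":[0,0,0]},
    {"fingers":12,"linear":[16,-52,0],"dr":[0,0,0]},
    {"fingers":12,"linear":[24,-78,0],"dr":[0,0,0]},
    {"fingers":12,"linear":[32,-104,0],"dr":[0,0,0]},
    {"fingers":12,"linear":[40,-130,0],"dr":[0,0,0]},
    {"fingers":12,"linear":[47,-153,0],"dr":[0,0,0]},
    {"fingers":12,"linear":[53,-172,0],"dr":[0,0,0]},
    {"fingers":12,"linear":[57,-185,0],"dr":[0,0,0]},
    {"fingers":12,"linear":[59,-192,0],"dr":[0,0,0]},
    {"fingers":12,"linear":[59,-192,0],"dr":[0,0,0]}
  ]
}}

```text
t: 25.6
tool_pos: [0.6063, -0.3314, 0.1489]
orientation: [[-0.923, 0.386, -0.0], [0.386, 0.923, 0.0], [0.0, -0.0, -1.0]]
wrist_force: [0.4, -0.4, 0.1]
gripper_width: 0.0226
finger_force: 58.7
```

{"op": "carry_out", "data": {
  "plan": [
    {"fingers":12,"linear":[0,0,-10],"dr":[0,0,0]},
    {"fingers":12,"linear":[0,0,-25],"dr":[0,0,0]},
    {"fingers":12,"linear":[0,0,-42],"dr":[0,0,0]},
    {"fingers":12,"linear":[0,0,-58],"dr":[0,0,0]},
    {"fingers":12,"linear":[0,0,-74],"dr":[0,0,0]},
    {"fingers":12,"linear":[0,0,-86],"dr":[0,0,0]},
    {"fingers":12,"linear":[0,0,-93],"dr":[0,0,0]},
    {"fingers":12,"linear":[0,0,-94],"dr":[0,0,0]},
    {"fingers":12,"linear":[0,0,-94],"dr":[0,0,0]},
    {"fingers":12,"linear":[0,0,-94],"dr":[0,0,0]}
  ]
}}

```text
t: 26.43
tool_pos: [0.6072, -0.33, 0.0561]
orientation: [[-0.923, 0.384, 0.001], [0.384, 0.923, -0.001], [-0.001, -0.0, -1.0]]
wrist_force: [0.2, -0.3, 0.0]
gripper_width: 0.0224
finger_force: 58.7
```

```bash
python3 view.py scene 130 140 p5.png
```

```text
(no output)
```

View pics/p5.png

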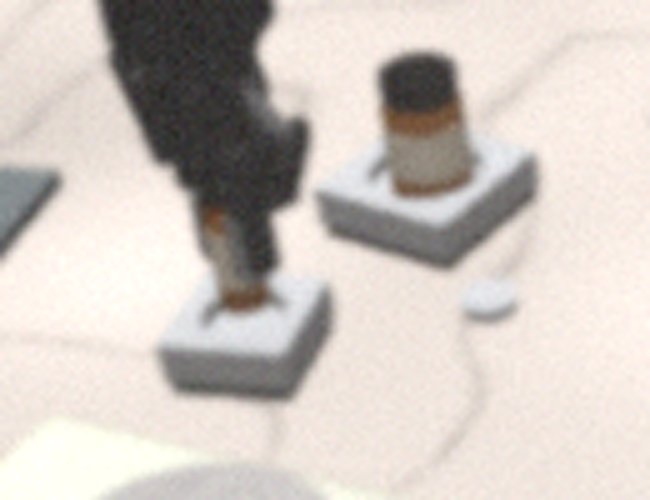

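Jar d hovers over well D: it spans columns 220–268 and the well 203–290, and it may sit slightly toward the back. I'll nudge it +2 mm in x and lower it.

{"op": "carry_out", "data": {
  "plan": [
    {"fingers":12,"linear":[2,0,0],"dr":[0,0,0]},
    {"fingers":12,"linear":[2,0,-4],"dr":[0,0,0]},
    {"fingers":12,"linear":[2,0,-8],"dr":[0,0,0]},
    {"fingers":12,"linear":[2,0,-12],"dr":[0,0,0]},
    {"fingers":12,"linear":[2,0,-14],"dr":[0,0,0]},
    {"fingers":12,"linear":[2,0,-15],"dr":[0,0,0]},
    {"fingers":12,"linear":[2,0,-16],"dr":[0,0,0]},
    {"fingers":12,"linear":[2,0,-16],"dr":[0,0,0]},
    {"fingers":12,"linear":[2,0,-16],"dr":[0,0,0]},
    {"fingers":12,"linear":[2,0,-16],"dr":[0,0,0]}
  ]
}}

```text
t: 27.32
tool_pos: [0.6083, -0.3298, 0.0403]
orientation: [[-0.923, 0.385, -0.001], [0.385, 0.923, 0.0], [0.001, 0.0, -1.0]]
wrist_force: [-2.7, 1.8, 6.6]
gripper_width: 0.0228
finger_force: 59.5
```

{"op": "carry_out", "data": {
  "plan": [
    {"fingers":24,"linear":[0,0,0],"dr":[0,0,0]},
    {"fingers":27,"linear":[0,0,0],"dr":[0,0,0]},
    {"fingers":32,"linear":[0,0,0],"dr":[0,0,0]},
    {"fingers":40,"linear":[0,0,0],"dr":[0,0,0]},
    {"fingers":50,"linear":[0,0,0],"dr":[0,0,0]},
    {"fingers":60,"linear":[0,0,0],"dr":[0,0,0]},
    {"fingers":60,"linear":[0,0,8],"dr":[0,0,0]},
    {"fingers":60,"linear":[0,0,30],"dr":[0,0,0]},
    {"fingers":60,"linear":[0,0,65],"dr":[0,0,0]},
    {"fingers":60,"linear":[0,0,100],"dr":[0,0,0]}
  ]
}}

```text
t: 28.15
tool_pos: [0.6074, -0.3292, 0.139]
orientation: [[-0.923, 0.385, -0.003], [0.385, 0.923, 0.002], [0.004, 0.0, -1.0]]
wrist_force: [1.2, -0.6, -0.4]
gripper_width: 0.06
finger_force: 0.0
```

{"op": "carry_out", "data": {
  "plan": [
    {"fingers":60,"linear":[0,0,30],"dr":[0,0,0]},
    {"fingers":60,"linear":[0,0,60],"dr":[0,0,0]},
    {"fingers":60,"linear":[0,0,90],"dr":[0,0,0]},
    {"fingers":60,"linear":[0,0,110],"dr":[0,0,0]},
    {"fingers":60,"linear":[0,0,110],"dr":[0,0,0]},
    {"fingers":60,"linear":[0,0,110],"dr":[0,0,0]},
    {"fingers":60,"linear":[0,0,110],"dr":[0,0,0]},
    {"fingers":60,"linear":[0,0,110],"dr":[0,0,0]},
    {"fingers":60,"linear":[0,0,110],"dr":[0,0,0]},
    {"fingers":60,"linear":[0,0,110],"dr":[0,0,0]}
  ]
}}

```text
t: 28.98
tool_pos: [0.6079, -0.3295, 0.2473]
orientation: [[-0.923, 0.385, -0.003], [0.385, 0.923, 0.002], [0.003, 0.0, -1.0]]
wrist_force: [-0.0, 0.0, -0.7]
gripper_width: 0.06
finger_force: 0.0
```

```bash
python3 - <<'E'
from h import *
im=manip.get_image('scene');c=cv2.convertScaleAbs(im['frame'][140:300,140:490],alpha=1.6)
cv2.imwrite('pics/fin.png',cv2.resize(c,None,fx=2.25,fy=2.25,interpolation=cv2.INTER_CUBIC)[:,:,::-1])
E
```

```text
(no output)
```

View pics/fin.png

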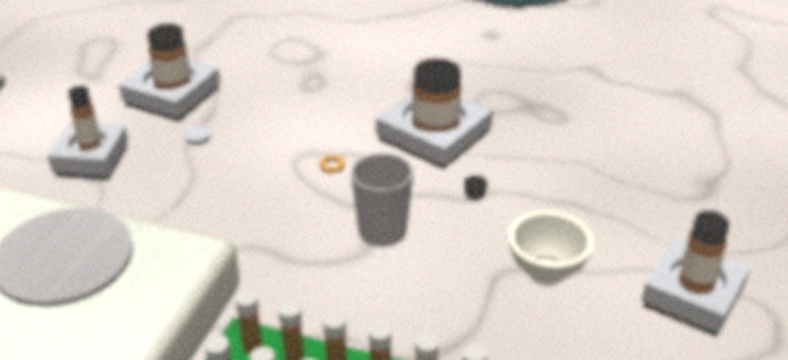

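All four jars stand upright in their wells: a at (437,95), b at (168,55), c at (705,250) and d at (84,118). The beaker and mortar are where they were.

```bash
python3 -c "
from bench import manip;print(manip.close_job())"
```

```text
the job is handed in; nothing more can be done
None
```

All four jars stand upright on the floors of their matching wells, loaded widest to narrowest; the beaker and mortar were left where they stood, and the job was handed in at about 29 s.

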